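Press a round board onto its test pins

ROBOT

A 6-joint arm with a two-finger parallel gripper is mounted at the origin on the work surface. World frame = base frame: x ahead of the robot, y to its left, z up, the work surface at z = 0. Lengths are in m, angles in degrees, forces in N, time in s.
With the tool pointing down it reaches from about 0.275 to 0.75 m from the base axis. Payload 10.2 kg.
Tool frame: the origin (TCP) lies on the centre line of the jaws, within the pads' length; the fingertips stand 25 mm ahead of it and the grasp point (between the pads) lies 6 mm ahead of it; z points along the fingers, y is the direction in which the jaws open and shut (so a half turn about z gives the same grasp; the last joint's range is limited). The gripper opens to 85 mm and grips with 20 to 120 N. Pads are 22 mm wide; open, the fingers measure 114 mm over their backs; the gripper's body (76 mm by 85 mm) begins 54 mm behind the grasp point. The pads swing forward as they close: fully open they stand 13 mm farther back than shut.
Start: joints at [-12.8, 17.928, 85.812, -0, 76.261, -12.8], TCP at [0.525, -0, 0.256] pointing down, gripper open.
Joint ranges: [-168.41, 168.41], [-55.51, 124.54], [10.69, 146.95], [-70.63, 250.63], [1, 178], [-165.06, 165.06]. Speed limits (degrees/s): [136.94, 136.94, 172.46, 180, 180, 180].

INTERFACE

Orientations are given as a 3x3 rotation matrix whose columns are the frame's x, y, z axes.
In Python, from station import manip gives the robot as it stands.
- The arm moves only by the tool jog_arm, never from a script. Its argument "targets" is a list of rows, each an object with "grip": the closure, from -1 (fully open) to 1 (shut); "xyz": the shift along the tool's x, y, z in m, a list of three; "yaw": the turn about the tool's z in degrees. In form: [{"grip": grip, "xyz": [tx, ty, tz], "yaw": yaw}, ...]. A call has 1 to 10 rows; each row shifts and turns the commanded pose from where the row before left it, along the tool's axes as they then stand; what a row does not reach is not made up. A row lasts 1/8 s, in which the tool goes at most 62.5 mm and 10.7 degrees, less where a joint would pass 70% of its speed; a pose out of reach is approached as far as the arm can. A call with a gripper value outside its range is refused whole. The fingers move at their own pace and stop on an object; the grip force is fixed at half the most. Time passes only in rows, so rows that do not move let the fingers close. It gives the time, the measured TCP pose, the force and the opening at its end, in the units of the state.
- manip.state(): the state, without advancing time (a new reading comes with each control period).
- manip.camera(name): name is "scene" or "side" or "wrist"; returns a dict with "pixels" (420x560x3 uint8, red, green, blue), "mtx" (3x3 intrinsics, pixels), "k1" (the pictures are not rectified: a ray, as slopes to the right and down, at radius r is drawn at 1 + k1 r^2 times it, then the intrinsics apply), "R" (3x3) and "t" (3): a world point X has camera coordinates R X + t. Camera axes: x right, y down, z forward; pixel columns grow to the right and rows downward; lengths in m; the calibration is good to about 2 mm. A picture is of the moment at which its call begins. There is no depth.
- manip.finish_job(): hands the job in, once; it reports no verdict.
The state is a dict: "t": time; "joint_positions": joint angles; "qd": joint speeds; "tau": joint torques, N m; "position": TCP position; "ee_rot": TCP orientation; "wrist_force": force on the tool from outside, world axes, zero at the start; "moment": the same for the moment, N m; "width": finger opening in m.
Only numpy, scipy, OpenCV 4.12 (cv2) and the standard library are available. Lean on these libraries where they do the work, as an engineer would, in place of code of your own. Each camera call takes 0.05 s, during which the arm holds its last target.

TASK

Pick up the hand press with the wide round flat foot, set it squarely on the middle of the round sprung board carrier of the test jig and press straight down until the carrier bottoms out level, keeping it fully down for about a second. Then lift the press off so that the carrier springs back up, stand the press upright on the round rubber mat with its whole foot on the mat, and let go.

Things in the scene. Friction and masses are not known exactly. Their poses are not given: they have to be found in the camera images.
- press_center (a point): Hand press standing loose on the bench: vertical round wooden handle, 28 mm across, on a flat round steel foot 54 mm across, 14 mm thick; 94 mm tall, 0.25 kg. The point is on its axis half-way up, 47 mm above the foot's underside (the handle runs from 33 mm below to 47 mm above it); z is up. A bystander has the same handle but a narrow oblong foot (20 x 60 mm): not that one.
- carrier_top (a point): Centre of the top of the sprung carrier: aluminium disc 76 mm across carrying a green round board 64 mm across, over a fixed black 110 x 110 x 14 mm jig base. Top 34 mm above the bench at rest, nothing higher around it; z up. It goes 12 mm down and rocks (1 N m per rad, up to 15 degrees) if pressed off-centre or tilted. A like jig beside it has a square carrier: not that one.
- carrier (a joint): How far the round carrier is pressed down, in m: 0 = up at rest, 0.012 = bottomed out on its hard stop. The spring needs about 4 N to start moving (the press's own weight does not move it) and about 13 N when fully down; it springs back when released.
- mat_top (a point): Centre of the top face of the round black rubber mat, 130 mm in diameter and 4 mm thick, fixed to the bench, where the press is to stand at the end. z points up.
Things that resemble listed ones, but are neither listed nor needed, are in the scene too. What is shaped like the part that bears press_center but green or pink is not meant.

How it is judged:
By the outcome, as a careful person would: the job done as asked, in the order asked, and still so for the second after the job is handed in, with the robot touching nothing.
It also fails if it takes over 51 s, if anything falls off the work surface, if the arm or the gripper's body presses on something with over 40 N, if the wrist force passes 120 N, or if a joint passes its speed limit or range.

## Working session

There is one attempt and no reset: what is moved stays moved. The work goes in short steps, Python scripts to look and compute and a tool call to move; the robot and the scene stay as the last step left them, time stands still between calls to the robot, and variables do not carry over. Pictures are saved under pics/ and viewed, and the job is handed in when it is done.

Besides the shell and the picture viewer there is one more tool, called as name(argument=value, ...) on one line, values as JSON. jog_arm: Moves the arm, as the interface text tells. Its arguments: {"type":"object","properties":{"targets":{"type":"array"}},"required":["targets"]}

```bash
mkdir -p pics; cat > h.py <<'E'
import numpy as np,cv2,pickle
from station import manip
def snap(n,tag):
    c=manip.camera(n); cv2.imwrite(f'pics/{tag}.png',cv2.cvtColor(c['pixels'],cv2.COLOR_RGB2BGR)); pickle.dump(c,open(f'{tag}.pkl','wb')); return c
def load(tag): return pickle.load(open(tag+'.pkl','rb'))
def ray(c,u,v):
    d=cv2.undistortPoints(np.array([[[u,v]]],float),np.array(c['mtx'],float),np.array([c['k1'],0,0,0.])) [0,0]
    # exact single-coefficient model
    R=np.array(c['R']);t=np.array(c['t'])
    return -R.T@t, R.T@np.array([d[0],d[1],1])
def plane(c,u,v,z):
    o,d=ray(c,u,v); return o+d*(z-o[2])/d[2]
def proj(c,X):
    p=cv2.projectPoints(np.array([X],float),cv2.Rodrigues(np.array(c['R'],float))[0],np.array(c['t'],float),np.array(c['mtx'],float),np.array([c['k1'],0,0,0.]))[0]
    return p.ravel()
E
python3 - <<'E'
from h import *
for n in ['scene','side','wrist']:
    c=snap(n,n+'0'); print(n,c['k1'],np.round(-np.array(c['R']).T@np.array(c['t']),3))
s=manip.state();print(s)
E
```

```text
scene -0.06167126845502526 [ 0.964 -0.314  0.972]
side -0.061440665618083576 [ 0.217 -0.798  0.644]
wrist -0.050632987717936694 [0.525 0.071 0.374]
{'t': 0.15, 'joint_positions': array([-1.28001748e+01,  1.79507654e+01,  8.58417386e+01,  4.25421781e-04,
        7.62617150e+01, -1.27991522e+01]), 'qd': array([-0.0225258 , -0.15344205, -0.26083402,  0.02577184,  0.01090485,
       -0.02865762]), 'tau': array([ 1.79854873e-03, -4.12368500e+01, -2.59796566e+01, -1.57318855e-04,
        3.17765021e-03, -3.62555340e-05]), 'position': array([5.24839428e-01, 2.32913118e-05, 2.55893201e-01]), 'ee_rot': array([[ 1.97149895e-05,  9.99999576e-01, -9.21184328e-04],
       [ 9.99999976e-01, -1.95153883e-05,  2.16687297e-04],
       [ 2.16669228e-04, -9.21188578e-04, -9.99999552e-01]]), 'wrist_force': array([-0.34588891, -0.38924133,  0.41217281]), 'moment': array([-0.03865474, -0.00968839,  0.01873577]), 'width': 0.08565656867542808}
```

View pics/scene0.png

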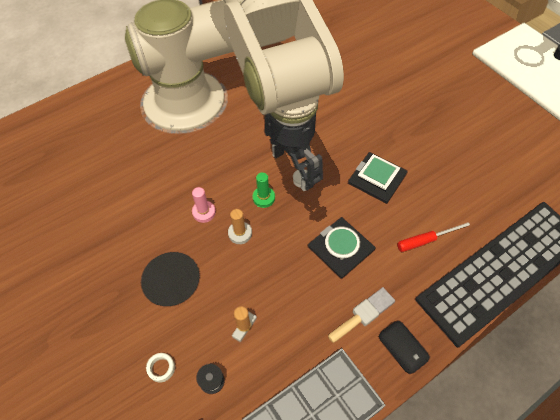

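View pics/side0.png

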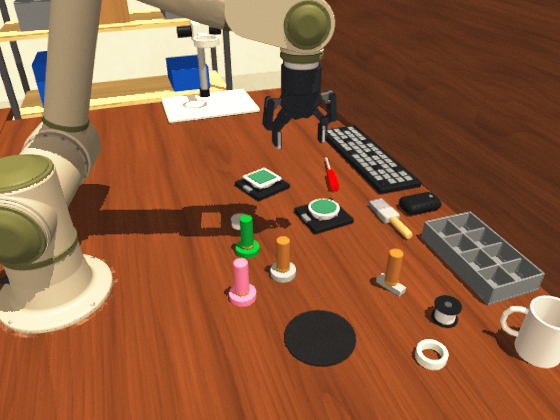

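View pics/wrist0.png

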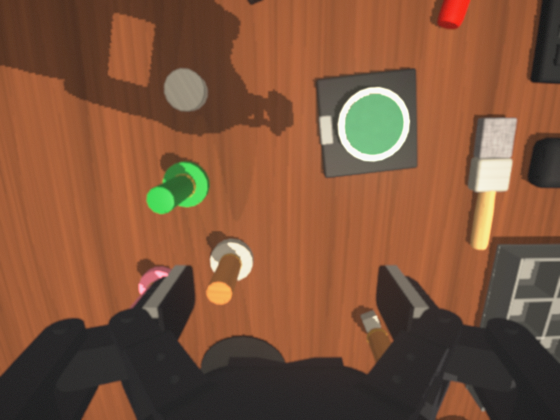

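The press I want is the wooden handle on the round foot: scene (239,232), side (283,270), wrist (231,260). The round jig is at scene (342,242) and wrist (374,124), and the mat is at scene (170,278) and side (320,337). Next I'll measure all three.

```bash
cat > meas.py <<'E'
from h import *
def blob(c,mask,near):
    n,l,s,ce=cv2.connectedComponentsWithStats(mask.astype(np.uint8))
    i=min([k for k in range(1,n) if s[k,4]>40],key=lambda k:np.hypot(*(ce[k]-near)))
    return (l==i).astype(np.uint8)
def planefit(c,m,z):
    ct=max(cv2.findContours(m,cv2.RETR_EXTERNAL,cv2.CHAIN_APPROX_NONE)[0],key=cv2.contourArea)[:,0]
    ct=cv2.convexHull(ct)[:,0]
    P=np.array([plane(c,u,v,z)[:2] for u,v in ct],np.float32)
    (x,y),r=cv2.minEnclosingCircle(P*1000)
    e=cv2.fitEllipse(P*1000)
    return np.round([x,y,r*2],1),np.round(e[0],1),np.round(e[1],1)
def masks(c):
    hsv=cv2.cvtColor(c['pixels'],cv2.COLOR_RGB2HSV); H,S,V=[hsv[...,i].astype(int) for i in range(3)]
    return dict(green=(H>60)&(H<90)&(S>90)&(V>50),dark=(V<50)&(S<120),white=(S<70)&(V>110),orange=(H>9)&(H<20)&(S>170)&(V>130),)
E
python3 - <<'E'
from meas import *
N={'scene':dict(green=(342,242),dark=(170,278),white=(240,235),orange=(238,222)),
'side':dict(green=(323,208),dark=(320,337),white=(283,272),orange=(283,255)),
'wrist':dict(green=(374,124),white=(231,260),orange=(225,280))}
Z=dict(green=.034,dark=.004,white=.014,orange=.094)
for n in N:
    c=load(n+'0');M=masks(c)
    vis=np.zeros((420,560,3),np.uint8)
    for k in N[n]:
        b=blob(c,M[k],N[n][k]); vis[b>0]={'green':(0,255,0),'dark':(128,128,128),'white':(255,255,255),'orange':(0,128,255)}[k]
        print(n,k,b.sum(),*planefit(c,b,Z[k]))
    cv2.imwrite(f'pics/m_{n}.png',vis)
i=[cv2.imread(f'pics/m_{n}.png') for n in N]
cv2.imwrite('pics/mm.png',cv2.resize(np.hstack(i),(800,200)))
for n,(u,v) in {'scene':(239,232),'side':(283,270)}.items():
    crop=cv2.imread(f'pics/{n}0.png')[v-50:v+40,u-45:u+45]; i.append(cv2.resize(crop,(400,400),interpolation=0))
cv2.imwrite('pics/crop0.png',np.hstack(i[3:]))
E
```

```text
scene green 520 [619.5  70.1  60.7] [619.4  70.3] [59.5 60.2]
scene dark 117 [620.4  67.6 142. ] [717.2 -49.8] [ 79.1 150. ]
scene white 266 [460.5 -99.9  57.6] [459.7 -99.6] [53.9 57.9]Traceback (most recent call last):
  File "<stdin>", line 10, in <module>
  File "meas.py", line 4, in blob
    i=min([k for k in range(1,n) if s[k,4]>40],key=lambda k:np.hypot(*(ce[k]-near)))
ValueError: min() iterable argument is empty
```

```bash
python3 - <<'E'
from meas import *
for n,ps in {'scene':[(150,278),(170,278),(238,215),(238,225),(200,280),(120,300),(242,237)],'side':[(320,337),(283,245),(283,260),(283,278),(220,330)],'wrist':[(220,293),(228,275),(231,250)]}.items():
    hsv=cv2.cvtColor(load(n+'0')['pixels'],cv2.COLOR_RGB2HSV)
    for p in ps: print(n,p,hsv[p[1],p[0]])
E
```

```text
scene (150, 278) [21 43 59]
scene (170, 278) [19 58 62]
scene (238, 215) [ 16 158 225]
scene (238, 225) [ 14 168 167]
scene (200, 280) [ 12 162 162]
scene (120, 300) [ 12 170 147]
scene (242, 237) [ 21  35 223]
side (320, 337) [ 0 12 43]
side (283, 245) [ 13 196 193]
side (283, 260) [ 13 195 188]
side (283, 278) [ 19  45 177]
side (220, 330) [ 10 195 167]
wrist (220, 293) [ 16 162 244]
wrist (228, 275) [ 13 156 132]
wrist (231, 250) [ 17  51 154]
```

```bash
sed -i 's/dark=(V<50)&(S<120)/dark=(V<85)\&(S<110)/; s/orange=.*,)/orange=(H>=11)\&(H<20)\&(S>140)\&(V>175))/' meas.py
python3 - <<'E'
from meas import *
N={'scene':dict(green=(342,242),dark=(170,278),white=(240,235),orange=(238,216)),
'side':dict(green=(323,208),dark=(320,337),white=(283,272),orange=(283,255)),
'wrist':dict(green=(374,124),white=(231,260),orange=(220,293))}
Z=dict(green=.034,dark=.004,white=.014,orange=.094)
for n in N:
    c=load(n+'0');M=masks(c)
    vis=np.zeros((420,560,3),np.uint8)
    for k in N[n]:
        b=blob(c,M[k],N[n][k]); vis[b>0]={'green':(0,255,0),'dark':(128,128,128),'white':(255,255,255),'orange':(0,128,255)}[k]
        print(n,k,b.sum(),*planefit(c,b,Z[k]))
    cv2.imwrite(f'pics/m_{n}.png',vis)
i=[cv2.imread(f'pics/m_{n}.png') for n in N]
cv2.imwrite('pics/mm.png',cv2.resize(np.hstack(i),(800,200)))
for n,(u,v) in {'scene':(239,232),'side':(283,270)}.items():
    crop=cv2.imread(f'pics/{n}0.png')[v-50:v+40,u-45:u+45]; i.append(cv2.resize(crop,(400,400),interpolation=0))
cv2.imwrite('pics/crop0.png',np.hstack(i[3:]))
E
```

```text
scene green 520 [619.5  70.1  60.7] [619.4  70.3] [59.5 60.2]
scene dark 2437 [ 464.4 -283.5  127.9] [ 464.4 -283.6] [127.2 127.6]
scene white 266 [460.5 -99.9  57.6] [459.7 -99.6] [53.9 57.9]
scene orange 112 [459.7 -99.8  27.2] [459.5 -99.6] [26.4 26.9]
side green 263 [615.3  67.8  61.3] [615.5  67.4] [59.3 60.7]
side dark 3093 [ 459.6 -285.7  128.7] [ 459.5 -285.7] [127.4 128.5]
side white 285 [ 451.4 -107.5   63. ] [ 450.7 -106. ] [53.5 65. ]
side orange 316 [ 438.7 -143.6  107.6] [ 439.4 -141.6] [ 37.8 113.9]
wrist green 2585 [619.   70.2  60.2] [619.   70.3] [59.8 60. ]
wrist white 802 [456.9 -94.8  56.8] [456.5 -95.5] [52.9 57.9]
wrist orange 528 [457.  -95.1  28.4] [457.  -95.2] [27.7 28.2]
```

View pics/mm.png

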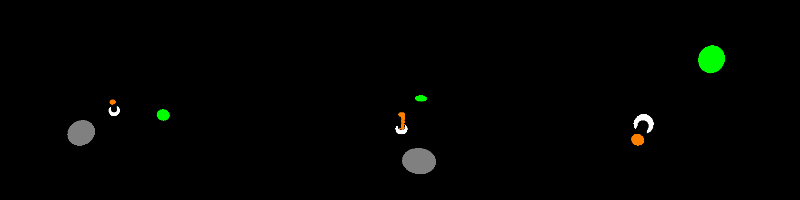

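View pics/crop0.png

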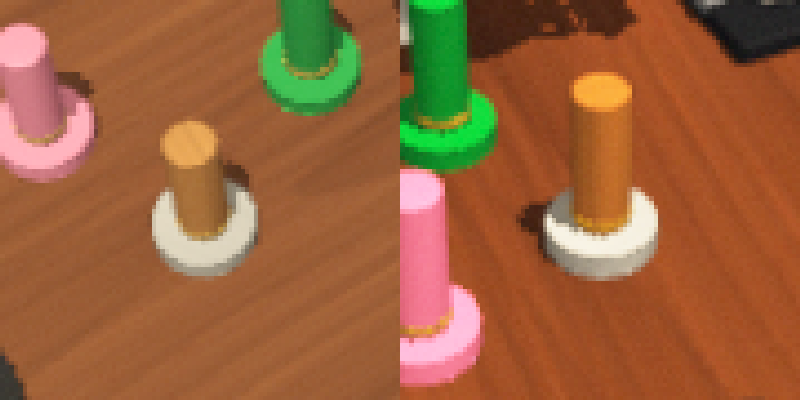

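```bash
python3 - <<'E'
from meas import *
c=load('scene0'); w=load('wrist0')
for nm,cc,z,ps in [('pink',c,.094,(199,193)),('green',c,.094,(263,178)),('grey',w,.03,(185,90)),('greenW',w,.094,(161,200))]:
    print(nm,np.round(plane(cc,*ps,z)*1000))
P=np.array([458,-97])
E
```

```text
pink [ 366. -139.   94.]
green [414.  -1.  94.]
grey [420. 106.  30.]
greenW [409.   3.  94.]
```

jog_arm(targets=[{"grip": -1, "xyz": [-0.03, -0.022, 0.01], "yaw": 0}, {"grip": -1, "xyz": [-0.03, -0.022, 0.02], "yaw": 0}, {"grip": -1, "xyz": [-0.037, -0.023, 0.02], "yaw": 0}, {"grip": -1, "xyz": [0, 0, 0], "yaw": 0}, {"grip": -1, "xyz": [0, 0, 0], "yaw": 0}])

```text
t: 0.78
position: [0.4583, -0.0969, 0.2066]
ee_rot: [[0.0, 1.0, 0.001], [1.0, -0.0, -0.0], [-0.0, 0.001, -1.0]]
wrist_force: [-0.1, -0.5, 0.3]
width: 0.0853
```

```bash
python3 - <<'E'
from meas import *
s=manip.state();print(s['t'],s['position'],s['qd'].max())
c=snap('wrist','wrist1'); print(proj(c,[.458,-.097,.094]),proj(c,[.458,-.097,.014]))
E
```

```text
0.775 [ 0.45834035 -0.09686964  0.20660483] 0.9718751568557702
[284.13510625 218.43726504] [284.36133228 195.37152824]
```

View pics/wrist1.png

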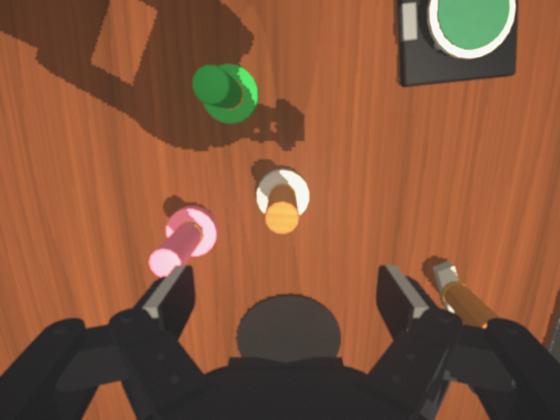

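The wrist view shows the press's top at (283,217) and its foot at (283,194). The predictions were (284,218) and (284,195), so they agree within a pixel.

```bash
python3 - <<'E'
from meas import *
c=load('wrist1');M=masks(c)
for k,p,z in [('white',(283,194),.014),('orange',(282,218),.094)]:
    b=blob(c,M[k],p);print(k,b.sum(),*planefit(c,b,z))
E
```

```text
white 1130 [456.  -96.9  54.7] [455.9 -96.9] [53.6 54.1]
orange 1105 [467.2 -95.2  49.9] [464.  -95.1] [39.  55.1]
```

jog_arm(targets=[{"grip": -1, "xyz": [0, -0.001, 0.03], "yaw": 0}, {"grip": -1, "xyz": [0, 0, 0.04], "yaw": 0}, {"grip": -1, "xyz": [0, 0, 0.04], "yaw": 0}, {"grip": -1, "xyz": [0, 0, 0.025], "yaw": 0}, {"grip": -1, "xyz": [0, 0, 0.01], "yaw": 0}, {"grip": -1, "xyz": [0, 0, 0], "yaw": 0}, {"grip": -1, "xyz": [0, 0, 0], "yaw": 0}])

```text
t: 1.7
position: [0.4577, -0.0971, 0.0623]
ee_rot: [[-0.0, 1.0, 0.002], [1.0, 0.0, -0.001], [-0.001, 0.002, -1.0]]
wrist_force: [0.4, -0.4, 0.5]
width: 0.0858
```

```bash
python3 - <<'E'
from meas import *
s=manip.state();print(s['t'],s['position'],s['wrist_force'])
c=snap('wrist','wrist2');snap('side','side2')
a=cv2.imread('pics/wrist2.png');b=cv2.imread('pics/side2.png')[150:350,180:400]
cv2.imwrite('pics/c2.png',cv2.resize(np.hstack([cv2.resize(a,(400,300)),cv2.resize(b,(330,300))]),None,fx=1,fy=1))
E
```

```text
1.7 [ 0.4576975  -0.0970851   0.06232174] [ 0.37096056 -0.39428986  0.52374163]
```

View pics/c2.png

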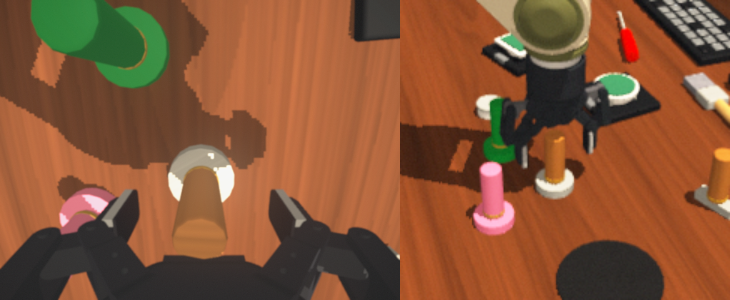

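The jaws straddle the handle and it sits centred between them, so I'm closing now.

jog_arm(targets=[{"grip": 1, "xyz": [0, 0, 0], "yaw": 0}, {"grip": 1, "xyz": [0, 0, 0], "yaw": 0}, {"grip": 1, "xyz": [0, 0, 0], "yaw": 0}, {"grip": 1, "xyz": [0, 0, 0], "yaw": 0}, {"grip": 1, "xyz": [0, 0, 0], "yaw": 0}, {"grip": 1, "xyz": [0, 0, 0], "yaw": 0}, {"grip": 1, "xyz": [0, 0, 0], "yaw": 0}, {"grip": 1, "xyz": [0, 0, 0], "yaw": 0}])

```text
t: 2.8
position: [0.457, -0.097, 0.0613]
ee_rot: [[-0.0, 1.0, 0.0], [1.0, 0.0, -0.0], [-0.0, 0.0, -1.0]]
wrist_force: [-1.3, -0.4, 3.2]
width: 0.0272
```

```bash
python3 - <<'E'
from meas import *
s=manip.state();print(s['t'],s['position'],s['wrist_force'],s['moment'],s['width'])
E
```

```text
2.8 [ 0.45702157 -0.0970255   0.06134369] [-1.3419757  -0.37356001  3.1679326 ] [ 0.08133713  0.13681578 -0.02911572] 0.027244305571451525
```

jog_arm(targets=[{"grip": 1, "xyz": [0, 0, -0.005], "yaw": 0}, {"grip": 1, "xyz": [0, 0, -0.02], "yaw": 0}, {"grip": 1, "xyz": [0, 0, -0.03], "yaw": 0}, {"grip": 1, "xyz": [0, 0, -0.035], "yaw": 0}, {"grip": 1, "xyz": [0, 0, -0.02], "yaw": 0}, {"grip": 1, "xyz": [0, 0, 0], "yaw": 0}, {"grip": 1, "xyz": [0, 0, 0], "yaw": 0}])

```text
t: 3.68
position: [0.4565, -0.0968, 0.1703]
ee_rot: [[0.0, 1.0, -0.002], [1.0, -0.0, 0.001], [0.001, -0.002, -1.0]]
wrist_force: [-0.3, -0.2, -1.9]
width: 0.0265
```

jog_arm(targets=[{"grip": 1, "xyz": [0.01, 0.01, 0], "yaw": 0}, {"grip": 1, "xyz": [0.02, 0.02, 0], "yaw": 0}, {"grip": 1, "xyz": [0.025, 0.025, 0], "yaw": 0}, {"grip": 1, "xyz": [0.03, 0.03, 0], "yaw": 0}, {"grip": 1, "xyz": [0.03, 0.03, 0], "yaw": 0}, {"grip": 1, "xyz": [0.025, 0.025, 0], "yaw": 0}, {"grip": 1, "xyz": [0.02, 0.015, 0], "yaw": 0}, {"grip": 1, "xyz": [0.007, 0.006, 0], "yaw": 0}, {"grip": 1, "xyz": [0, 0, 0], "yaw": 0}, {"grip": 1, "xyz": [0, 0, 0], "yaw": 0}])

```text
t: 4.92
position: [0.6177, 0.0694, 0.1711]
ee_rot: [[0.001, 1.0, -0.001], [1.0, -0.001, -0.0], [-0.0, -0.001, -1.0]]
wrist_force: [0.8, -0.2, -2.0]
width: 0.0269
```

```bash
python3 - <<'E'
from meas import *
s=manip.state();print(s['t'],s['position'],s['wrist_force'],s['moment'],s['width'])
for n in ['wrist','side','scene']: snap(n,n+'3')
a=cv2.imread('pics/wrist3.png');b=cv2.imread('pics/side3.png')[100:260,230:410];c=cv2.imread('pics/scene3.png')[140:300,260:440]
cv2.imwrite('pics/c3.png',np.vstack([np.hstack([cv2.resize(b,(400,300)),cv2.resize(c,(400,300))]),cv2.resize(a,(800,300))[:, :]]))
E
```

```text
4.925 [0.6176693  0.06937999 0.17114942] [ 0.78735307 -0.17623112 -2.04481005] [0.06039841 0.02353807 0.00273484] 0.026941409596057796
```

View pics/c3.png

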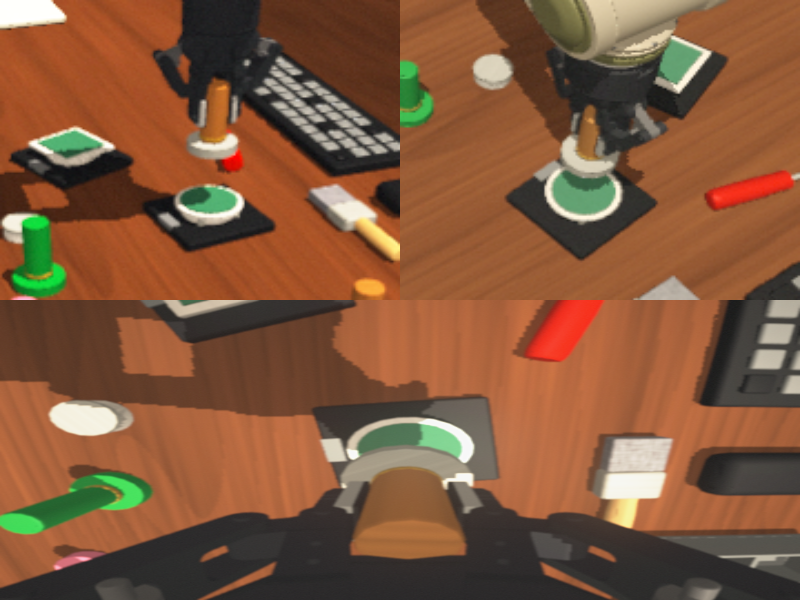

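View pics/wrist3.png

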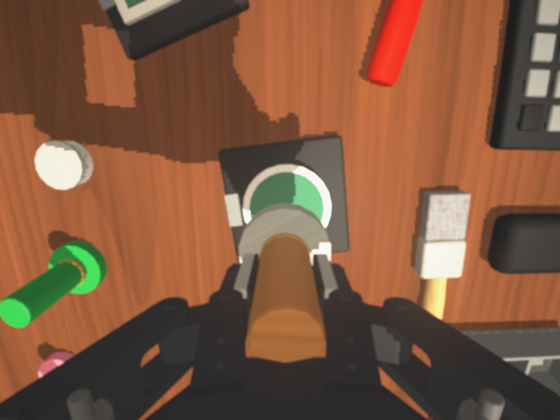

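The press hangs over the round jig in all three views, with its foot at wrist (285,240) and the carrier at (287,203). I'll check its tilt and its offset from the carrier.

```bash
python3 - <<'E'
from meas import *
x,y=.6177,.0694; z0=.1711-.0613
for n in ['wrist','side','scene']:
    c=load(n+'3')
    print(n,'top',proj(c,[x,y,z0+.094]).round(1),'foottop',proj(c,[x,y,z0+.014]).round(1),'footbot',proj(c,[x,y,z0]).round(1),'carrier',proj(c,[.6185,.0697,.034]).round(1))
    M=masks(c)
    if n!='wrist':
        for k,z,o in [('orange',None,(x,y,z0+.05)),('white',z0+.014,(x,y,z0+.01))]:
            b=blob(c,M[k],proj(c,o)); yy,xx=np.nonzero(b)
            print(k,b.sum(),xx.min(),xx.max(),yy.min(),yy.max(), planefit(c,b,z) if z else '')
    # overlay axis
    im=cv2.imread(f'pics/{n}3.png')
    for zz,r in [(z0,27),(z0+.014,27),(z0+.014,14),(.034,38),(.034,32)]:
        pts=[proj(c,[x+r/1000*np.cos(a),y+r/1000*np.sin(a),zz]) for a in np.linspace(0,6.28,40)]
        cv2.polylines(im,[np.round(np.array(pts)*16).astype(int)],True,(255,0,255),1,cv2.LINE_AA,4)
    u,v=proj(c,[x,y,.09]).astype(int)
    h=60 if n!='wrist' else 90
    cv2.imwrite(f'pics/o_{n}.png',cv2.resize(im[max(0,v-h):v+h,u-h:u+h],(400,400),interpolation=cv2.INTER_CUBIC))
cv2.imwrite('pics/o3.png',np.hstack([cv2.imread(f'pics/o_{n}.png') for n in ['side','scene']]))
E
```

```text
wrist top [283.9 347.5] foottop [284.6 251.7] footbot [284.6 242.7] carrier [285.8 209.4]
side top [327.7 142. ] foottop [325.9 173.3] footbot [325.6 178.5] carrier [324.3 205.5]
orange 167 323 332 145 175 
white 193 315 336 171 184 (array([608.8,  54.2,  66. ]), array([609.8,  56.8]), array([52.9, 71.3]))
scene top [349.7 198.3] foottop [345.6 219.7] footbot [344.9 223.2] carrier [341.9 240.7]
orange 159 234 247 306 320 
white 671 320 359 212 259 (array([640.6,  41. , 108.5]), array([639.4,  41.5]), array([ 80.3, 106.8]))
```

View pics/o3.png

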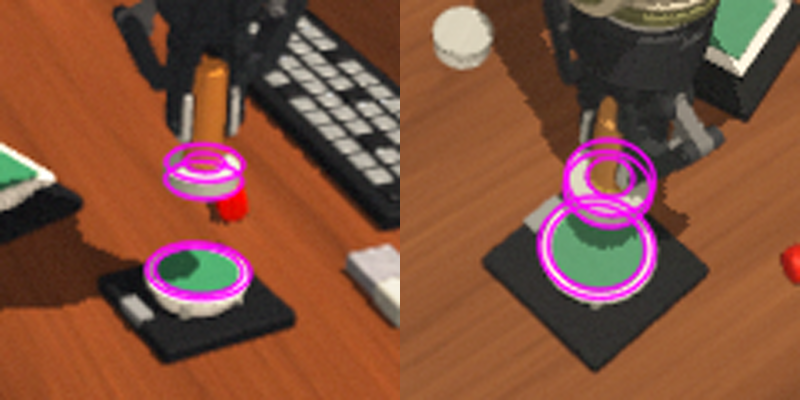

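View pics/o_wrist.png

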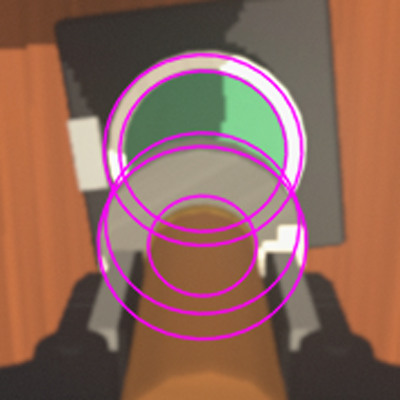

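```bash
cat > ov.py <<'E'
from meas import *
def ov(tag,items,box,out,s=5):
    c=load(tag); im=cv2.imread(f'pics/{tag}.png')
    u0,v0,u1,v1=box; im=cv2.resize(im[v0:v1,u0:u1],None,fx=s,fy=s,interpolation=cv2.INTER_CUBIC)
    for (x,y,z,r,col) in items:
        pts=np.array([proj(c,[x+r*np.cos(a),y+r*np.sin(a),z]) for a in np.linspace(0,6.28,60)])
        pts=(pts-[u0-.5,v0-.5])*s
        cv2.polylines(im,[np.round(pts*16).astype(int)],True,col,1,cv2.LINE_AA,4)
    cv2.imwrite('pics/'+out,im)
E
python3 - <<'E'
from ov import *
x,y=.6177,.0694; z0=.1711-.0613
m=(255,0,255);g=(255,255,0)
I=[(x,y,z0,.027,m),(x,y,z0+.014,.027,m),(x,y,z0+.014,.014,m),(x,y,z0+.094,.014,m),(.619,.07,.034,.038,g),(.619,.07,.034,.032,g)]
ov('wrist3',I,(215,155,355,365),'z_w3.png',3)
ov('scene3',I,(305,180,385,270),'z_s3.png',6)
ov('side3',I,(285,130,365,230),'z_d3.png',6)
E
```

```text
(no output)
```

View pics/z_w3.png

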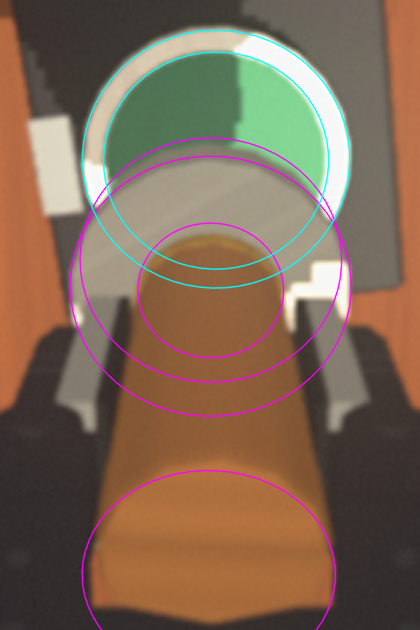

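View pics/z_s3.png

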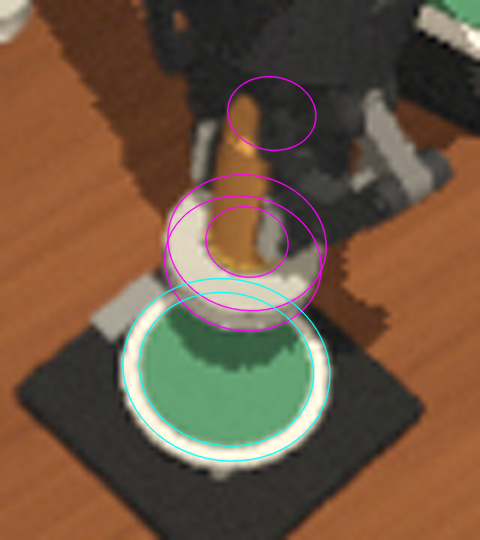

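View pics/z_d3.png

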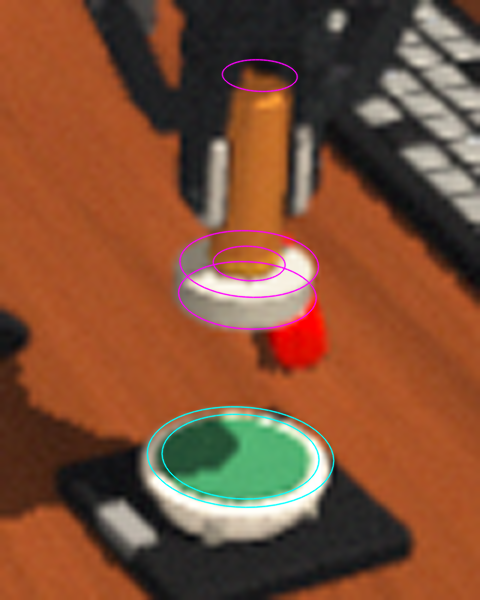

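```bash
python3 - <<'E'
from ov import *
x,y=.457,-.097
m=(255,0,255)
I=[(x,y,0,.027,m),(x,y,.014,.027,m),(x,y,.014,.014,m),(x,y,.094,.014,m)]
ov('wrist2',I,(215,185,355,365),'z_w2.png',3)
ov('side2',I,(245,210,325,290),'z_d2.png',5)
ov('side0',I,(245,210,325,290),'z_d0.png',5)
cv2.imwrite('pics/z_d.png',np.hstack([cv2.imread('pics/z_d2.png'),cv2.imread('pics/z_d0.png')]))
E
```

```text
(no output)
```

View pics/z_w2.png

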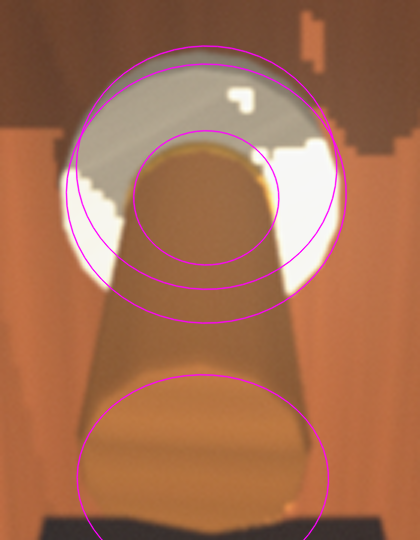

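View pics/z_d.png

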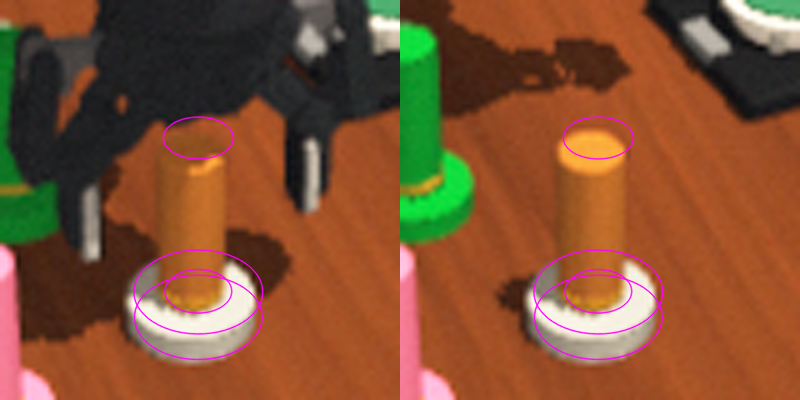

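The wrist view of the standing press shows the same overlay mismatch, so that's calibration error and not tilt. I'll lower to just above the carrier and compare the foot and carrier directly.

jog_arm(targets=[{"grip": 1, "xyz": [0, 0.001, 0.01], "yaw": 0}, {"grip": 1, "xyz": [0, 0, 0.02], "yaw": 0}, {"grip": 1, "xyz": [0, 0, 0.02], "yaw": 0}, {"grip": 1, "xyz": [0, 0, 0.01], "yaw": 0}, {"grip": 1, "xyz": [0, 0, 0.005], "yaw": 0}, {"grip": 1, "xyz": [0, 0, 0], "yaw": 0}, {"grip": 1, "xyz": [0, 0, 0], "yaw": 0}])

```text
t: 5.95
position: [0.6193, 0.07, 0.107]
ee_rot: [[0.0, 1.0, 0.001], [1.0, -0.0, -0.0], [-0.0, 0.001, -1.0]]
wrist_force: [0.8, -0.6, -2.4]
width: 0.0268
```

```bash
python3 - <<'E'
from ov import *
s=manip.state();print(s['t'],s['position'],s['wrist_force'],s['moment'],s['width'])
for n in ['wrist','side','scene']: snap(n,n+'4')
x,y=s['position'][:2]; z0=s['position'][2]-.0613
m=(255,0,255);g=(255,255,0)
I=[(x,y,z0,.027,m),(x,y,z0+.014,.027,m),(x,y,z0+.014,.014,m),(.619,.07,.034,.038,g)]
ov('wrist4',I,(215,180,355,320),'z_w4.png',5)
ov('scene4',I,(300,200,380,280),'z_s4.png',7)
ov('side4',I,(285,150,365,230),'z_d4.png',7)
E
```

```text
5.95 [0.61932067 0.06996635 0.10697436] [ 0.81618458 -0.56617854 -2.38110571] [ 0.03482278 -0.01043848  0.04706612] 0.02684347180391438
```

View pics/z_w4.png

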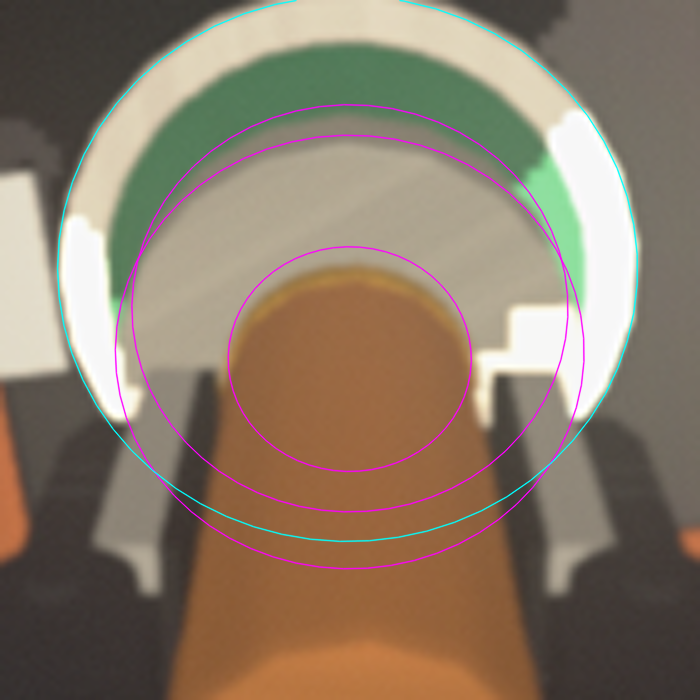

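View pics/z_s4.png

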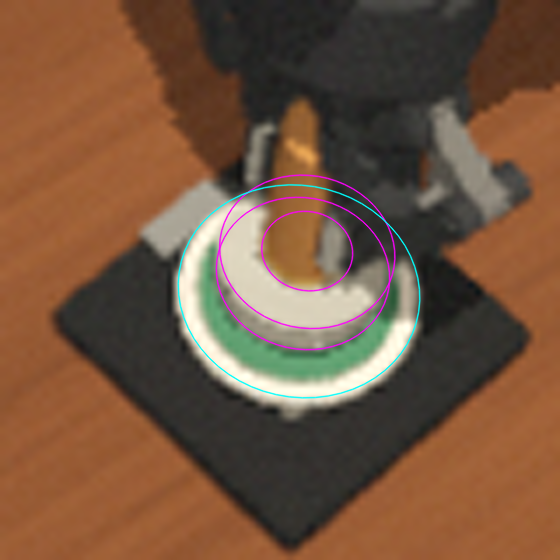

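View pics/z_d4.png

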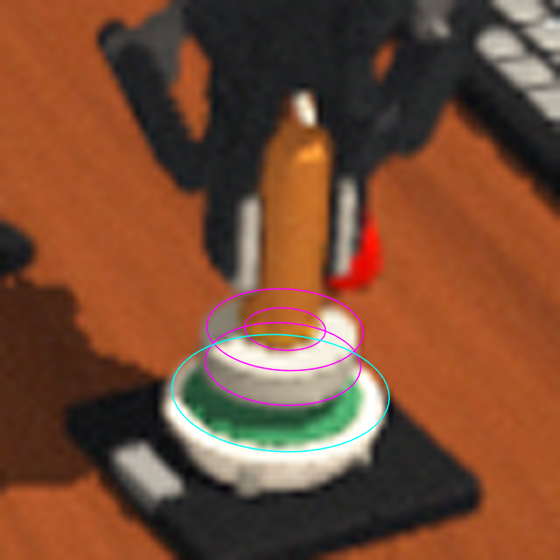

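In all three views the foot is over the carrier to within about 1 mm. I'll shift 0.5 mm in +y and go down.

jog_arm(targets=[{"grip": 1, "xyz": [0.0005, 0, 0.004], "yaw": 0}, {"grip": 1, "xyz": [0, 0, 0.004], "yaw": 0}, {"grip": 1, "xyz": [0, 0, 0.002], "yaw": 0}, {"grip": 1, "xyz": [0, 0, 0.002], "yaw": 0}, {"grip": 1, "xyz": [0, 0, 0.002], "yaw": 0}, {"grip": 1, "xyz": [0, 0, 0], "yaw": 0}])

```text
t: 6.85
position: [0.619, 0.0705, 0.0926]
ee_rot: [[0.0, 1.0, 0.0], [1.0, -0.0, 0.0], [0.0, 0.0, -1.0]]
wrist_force: [-2.5, -0.0, 2.5]
width: 0.0267
```

```bash
python3 - <<'E'
from ov import *
s=manip.state();print(s['t'],s['position'],s['wrist_force'],s['moment'],s['width'])
E
```

```text
6.85 [0.61902043 0.07050211 0.09256608] [-2.54124742 -0.04339725  2.5004682 ] [0.04118096 0.47368523 0.01778727] 0.026712657268754655
```

jog_arm(targets=[{"grip": 1, "xyz": [0, 0, 0.002], "yaw": 0}, {"grip": 1, "xyz": [0, 0, 0.002], "yaw": 0}, {"grip": 1, "xyz": [0, 0, 0.002], "yaw": 0}, {"grip": 1, "xyz": [0, 0, 0.001], "yaw": 0}, {"grip": 1, "xyz": [0, 0, 0], "yaw": 0}])

```text
t: 7.48
position: [0.6191, 0.0705, 0.0858]
ee_rot: [[-0.0, 1.0, 0.0], [1.0, 0.0, -0.0], [-0.0, 0.0, -1.0]]
wrist_force: [-4.6, 0.2, 9.1]
width: 0.0266
```

```bash
python3 - <<'E'
from ov import *
s=manip.state();print(s['t'],s['position'],s['wrist_force'],s['moment'],s['width'])
for n in ['wrist','side','scene']: snap(n,n+'5')
im=[cv2.resize(cv2.imread(f'pics/{n}5.png')[a:a+80,b:b+80],(400,400),interpolation=2) for n,a,b in [('side',160,285),('scene',200,300)]]
cv2.imwrite('pics/c5.png',np.hstack(im))
E
```

```text
7.475 [0.6190849  0.07050646 0.0857653 ] [-4.59447988  0.19136015  9.08169913] [0.03837762 0.88908757 0.02365733] 0.026627389350719902
```

View pics/c5.png

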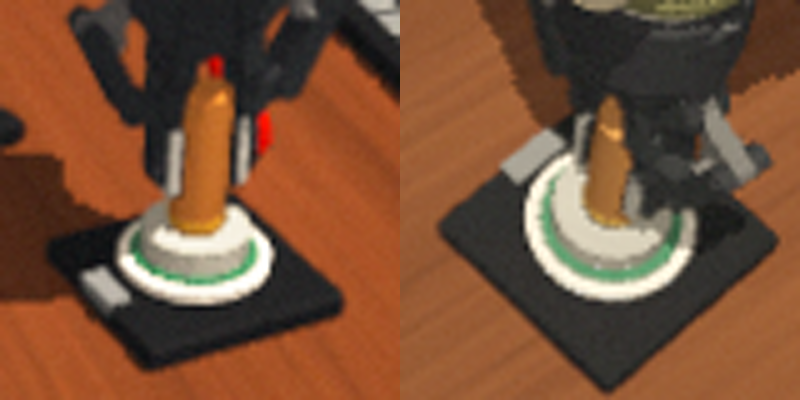

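View pics/wrist5.png

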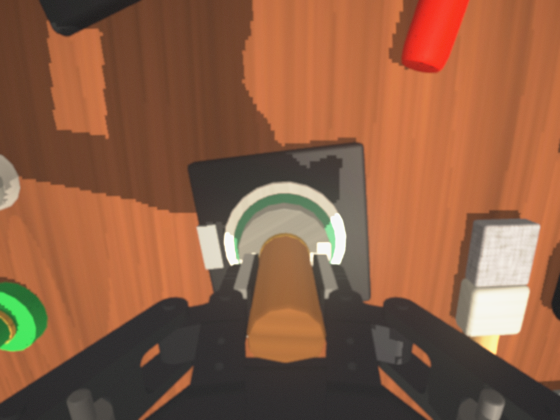

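The carrier is well down and looks level. There's a sideways force of about −4.6 N in x, so I'll ease back slightly in x while pushing to the stop.

jog_arm(targets=[{"grip": 1, "xyz": [0, -0.0005, 0.001], "yaw": 0}, {"grip": 1, "xyz": [0, 0, 0.001], "yaw": 0}, {"grip": 1, "xyz": [0, 0, 0.001], "yaw": 0}, {"grip": 1, "xyz": [0, 0, 0], "yaw": 0}])

```text
t: 8.12
position: [0.619, 0.0705, 0.0832]
ee_rot: [[-0.0, 1.0, 0.002], [1.0, 0.0, -0.0], [-0.0, 0.002, -1.0]]
wrist_force: [-3.2, -1.2, 9.7]
width: 0.0265
```

```bash
python3 - <<'E'
from ov import *
s=manip.state();print(s['t'],s['position'],s['wrist_force'],s['moment'],s['width'])
E
```

```text
8.125 [0.61897766 0.07048779 0.08320293] [-3.1854172  -1.22148711  9.67196471] [ 0.07648536  0.76940891 -0.02064694] 0.02654796010733724
```

jog_arm(targets=[{"grip": 1, "xyz": [0, 0, 0.001], "yaw": 0}, {"grip": 1, "xyz": [0, 0, 0], "yaw": 0}])

```text
t: 8.38
position: [0.6191, 0.0705, 0.083]
ee_rot: [[-0.0, 1.0, 0.002], [1.0, 0.0, -0.0], [-0.0, 0.002, -1.0]]
wrist_force: [-5.7, 0.1, 14.5]
width: 0.0265
```

jog_arm(targets=[{"grip": 1, "xyz": [0, 0, 0.001], "yaw": 0}, {"grip": 1, "xyz": [0, 0, 0], "yaw": 0}])

```text
t: 8.62
position: [0.6192, 0.0705, 0.0828]
ee_rot: [[-0.0, 1.0, 0.002], [1.0, 0.0, -0.0], [-0.0, 0.002, -1.0]]
wrist_force: [-7.4, -0.5, 21.5]
width: 0.0267
```

It's on the hard stop: z holds at 0.083 while the force climbs. I'll hold it there and take a picture.

jog_arm(targets=[{"grip": 1, "xyz": [0, -0.0003, 0.0005], "yaw": 0}, {"grip": 1, "xyz": [0, 0, 0], "yaw": 0}, {"grip": 1, "xyz": [0, 0, 0], "yaw": 0}, {"grip": 1, "xyz": [0, 0, 0], "yaw": 0}, {"grip": 1, "xyz": [0, 0, 0], "yaw": 0}, {"grip": 1, "xyz": [0, 0, 0], "yaw": 0}])

```text
t: 9.38
position: [0.6191, 0.0705, 0.0828]
ee_rot: [[-0.0, 1.0, 0.003], [1.0, 0.0, -0.0], [-0.0, 0.003, -1.0]]
wrist_force: [-7.3, 0.2, 23.5]
width: 0.0267
```

```bash
python3 - <<'E'
from ov import *
s=manip.state();print(s['t'],s['position'],s['wrist_force'],s['moment'],s['width'])
for n in ['wrist','side','scene']: snap(n,n+'6')
x,y=.619,.0702;m=(255,0,255);g=(255,255,0)
I=[(x,y,.022,.038,g),(x,y,.022,.032,g),(x,y,.036,.027,m)]
ov('side6',I,(285,160,365,240),'z_d6.png',5)
ov('scene6',I,(300,200,380,280),'z_s6.png',5)
cv2.imwrite('pics/c6.png',np.hstack([cv2.imread('pics/z_d6.png'),cv2.imread('pics/z_s6.png')]))
E
```

```text
9.375 [0.61911208 0.07048229 0.08278286] [-7.2690343   0.24694984 23.49934436] [ 0.05967866  1.71170841 -0.02585023] 0.026701732703676904
```

View pics/c6.png

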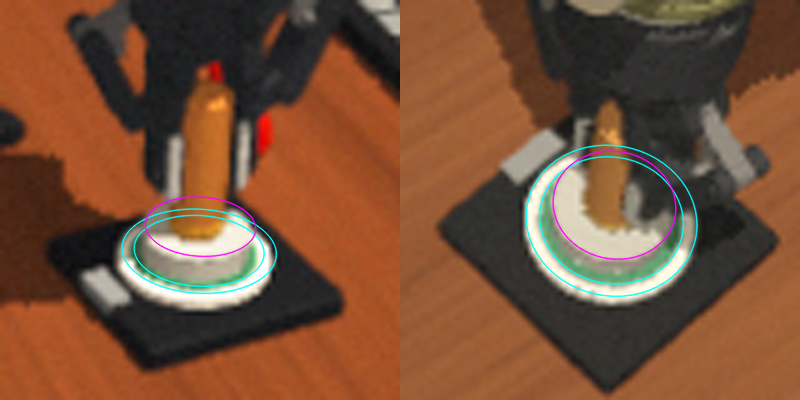

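View pics/wrist6.png

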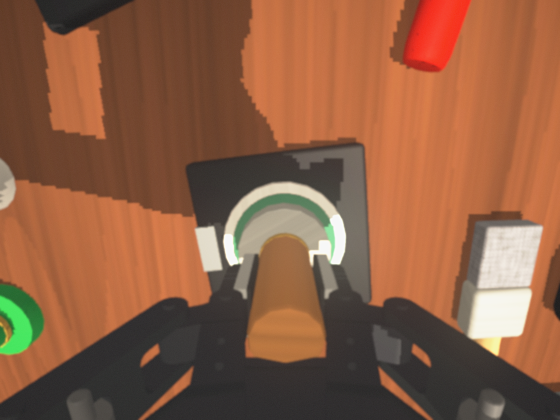

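```bash
python3 - <<'E'
from ov import *
print(manip.state()['t'])
for t,z in [('side0',None),('side2',None),('side3',.11),('side4',.046),('side5',.0245),('side6',.0215)]:
    c=load(t);hsv=cv2.cvtColor(c['pixels'],cv2.COLOR_RGB2HSV);H,S,V=[hsv[...,i].astype(int) for i in range(3)]
    M=((H>=8)&(H<20)&(S>140)&(V>120))
    X=(.457,-.098,0) if z is None else (.619,.0702,z)
    a=proj(c,np.add(X,[0,0,.03]));b=proj(c,np.add(X,[0,0,.08]))
    rows=[]
    for v in range(int(b[1])+4,int(a[1])+6):
        u=int(round(np.interp(v,[b[1],a[1]],[b[0],a[0]])));r=M[v,u-9:u+10];i=np.nonzero(r)[0]
        if len(i)>5: rows.append((v,u-9+i.min(),u-9+i.max()))
    rows=np.array(rows); 
    print(t,len(rows),'L slope',np.polyfit(rows[:,0],rows[:,1],1)[0].round(3),'R',np.polyfit(rows[:,0],rows[:,2],1)[0].round(3),'pred',((a-b)[0]/(a-b)[1]).round(3))
for t in ['scene4','scene6','scene0']: pass
im=[cv2.resize(cv2.imread(f'pics/side{k}.png')[160:230,290:360],(400,400),interpolation=2) for k in (5,6)]
cv2.imwrite('pics/c6b.png',np.hstack(im))
E
```

```text
9.525
side0 22 L slope 0.097 R -0.191 pred -0.0
side2 22 L slope 0.113 R -0.3 pred -0.0
side3 21 L slope -0.256 R 0.266 pred -0.057
side4 20 L slope -0.321 R 0.047 pred -0.058
side5 20 L slope -0.266 R 0.097 pred -0.058
side6 20 L slope -0.235 R 0.048 pred -0.058
```

View pics/c6b.png

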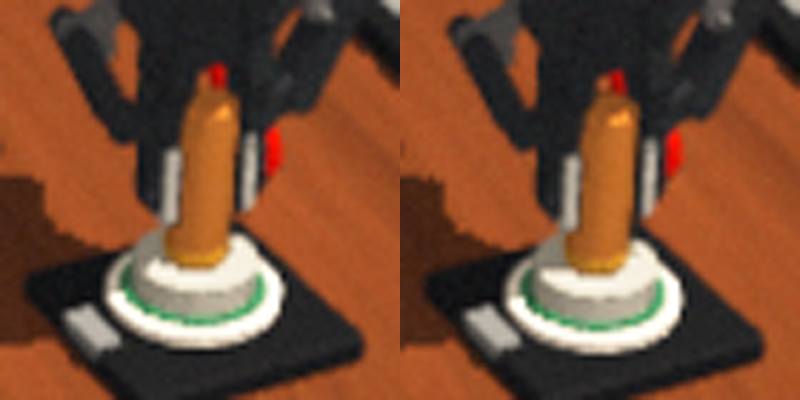

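The carrier is down and the foot sits flat and centred. I'll trim out the remaining sideways force and hold for a full second.

jog_arm(targets=[{"grip": 1, "xyz": [0, -0.0005, 0], "yaw": 0}, {"grip": 1, "xyz": [0, -0.0005, 0.0003], "yaw": 0}, {"grip": 1, "xyz": [0, 0, 0], "yaw": 0}, {"grip": 1, "xyz": [0, 0, 0], "yaw": 0}])

```text
t: 10.02
position: [0.6188, 0.0705, 0.0828]
ee_rot: [[-0.0, 1.0, 0.006], [1.0, 0.0, -0.0], [-0.0, 0.006, -1.0]]
wrist_force: [-5.2, -0.5, 23.4]
width: 0.0267
```

jog_arm(targets=[{"grip": 1, "xyz": [0, 0, 0], "yaw": 0}, {"grip": 1, "xyz": [0, 0, 0], "yaw": 0}, {"grip": 1, "xyz": [0, 0, 0], "yaw": 0}, {"grip": 1, "xyz": [0, 0, 0], "yaw": 0}, {"grip": 1, "xyz": [0, 0, 0], "yaw": 0}, {"grip": 1, "xyz": [0, 0, 0], "yaw": 0}, {"grip": 1, "xyz": [0, 0, 0], "yaw": 0}, {"grip": 1, "xyz": [0, 0, 0], "yaw": 0}])

```text
t: 11.02
position: [0.6188, 0.0705, 0.0828]
ee_rot: [[-0.0, 1.0, 0.006], [1.0, 0.0, -0.0], [-0.0, 0.006, -1.0]]
wrist_force: [-5.4, 1.0, 24.0]
width: 0.0268
```

```bash
python3 - <<'E'
from ov import *
s=manip.state();print(s['t'],s['position'],s['wrist_force'],s['moment'],s['ee_rot'].round(4).tolist())
for n in ['wrist','side','scene']: snap(n,n+'7')
im=[cv2.resize(cv2.imread(f'pics/{n}7.png')[a:a+70,b:b+70],(400,400),interpolation=2) for n,a,b in [('side',160,290),('scene',205,305)]]
cv2.imwrite('pics/c7.png',np.hstack(im))
for t in ['scene0','scene7','side0','side7','wrist7']:
    c=load(t);M=masks(c)
E
```

```text
11.025 [0.61882272 0.0704577  0.08276972] [-5.36528371  0.97037138 24.04599618] [0.14927362 1.0948742  0.00393863] [[-0.0001, 1.0, 0.0056], [1.0, 0.0001, -0.0004], [-0.0004, 0.0056, -1.0]]
```

View pics/c7.png

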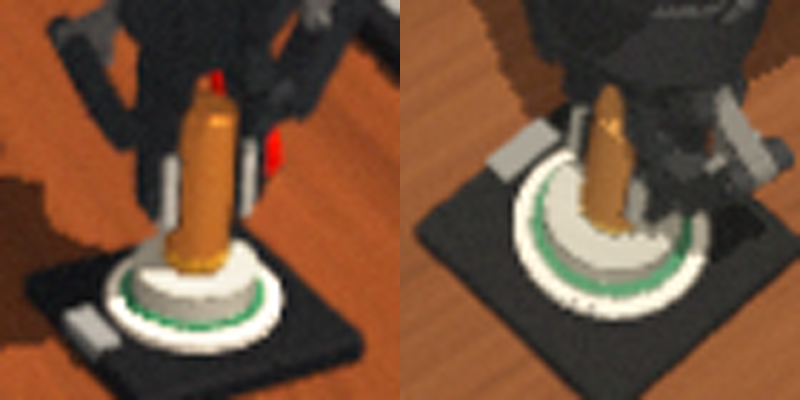

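The carrier stayed fully down for about 2.5 s, loaded through the centre. Now I'll lift straight up.

jog_arm(targets=[{"grip": 1, "xyz": [0, 0.001, -0.003], "yaw": 0}, {"grip": 1, "xyz": [0, 0, -0.004], "yaw": 0}, {"grip": 1, "xyz": [0, 0, -0.004], "yaw": 0}, {"grip": 1, "xyz": [0, 0, -0.005], "yaw": 0}, {"grip": 1, "xyz": [0, 0, -0.01], "yaw": 0}, {"grip": 1, "xyz": [0, 0, -0.025], "yaw": 0}, {"grip": 1, "xyz": [0, 0, -0.03], "yaw": 0}, {"grip": 1, "xyz": [0, 0, -0.02], "yaw": 0}, {"grip": 1, "xyz": [0, 0, 0], "yaw": 0}, {"grip": 1, "xyz": [0, 0, 0], "yaw": 0}])

```text
t: 12.42
position: [0.6177, 0.0705, 0.1792]
ee_rot: [[0.0, 1.0, -0.002], [1.0, -0.0, 0.0], [0.0, -0.002, -1.0]]
wrist_force: [-0.6, 0.3, -2.9]
width: 0.0268
```

```bash
python3 - <<'E'
from ov import *
s=manip.state();print(s['t'],s['position'],s['wrist_force'],s['moment'])
for n in ['wrist','side','scene']: snap(n,n+'8')
im=[cv2.resize(cv2.imread(f'pics/{n}8.png')[a:a+120,b:b+120],(400,400),interpolation=2) for n,a,b in [('side',110,260),('scene',165,285)]]
cv2.imwrite('pics/c8.png',np.hstack(im))
E
```

```text
12.425 [0.61768053 0.07049878 0.17917978] [-0.60562121  0.27592467 -2.85647937] [ 0.05995774 -0.0167555  -0.00384759]
```

View pics/c8.png

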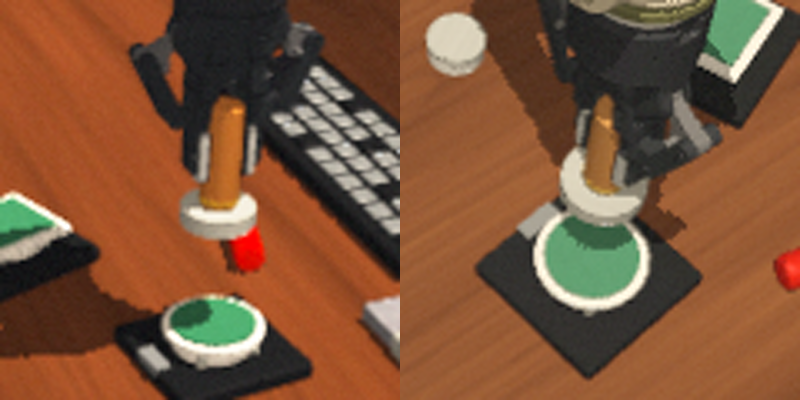

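The carrier is back up, and the press is hanging straight with nothing else moved. Its foot clears the 94 mm handle tops, so I'll go over to the mat.

jog_arm(targets=[{"grip": 1, "xyz": [-0.01, -0.004, 0], "yaw": 0}, {"grip": 1, "xyz": [-0.025, -0.011, 0], "yaw": 0}, {"grip": 1, "xyz": [-0.035, -0.015, 0], "yaw": 0}, {"grip": 1, "xyz": [-0.04, -0.018, 0], "yaw": 0}, {"grip": 1, "xyz": [-0.045, -0.02, 0], "yaw": 0}, {"grip": 1, "xyz": [-0.045, -0.02, 0], "yaw": 0}, {"grip": 1, "xyz": [-0.045, -0.02, 0], "yaw": 0}, {"grip": 1, "xyz": [-0.04, -0.017, 0], "yaw": 0}, {"grip": 1, "xyz": [-0.035, -0.015, 0], "yaw": 0}, {"grip": 1, "xyz": [-0.023, -0.01, 0], "yaw": 0}])

```text
t: 13.82
position: [0.4669, -0.2744, 0.1804]
ee_rot: [[0.002, 1.0, -0.0], [1.0, -0.002, -0.0], [-0.0, -0.0, -1.0]]
wrist_force: [-0.3, 0.4, -2.8]
width: 0.0268
```

jog_arm(targets=[{"grip": 1, "xyz": [-0.01, -0.004, 0], "yaw": 0}, {"grip": 1, "xyz": [0, 0, 0.01], "yaw": 0}, {"grip": 1, "xyz": [0, 0, 0.03], "yaw": 0}, {"grip": 1, "xyz": [0, 0, 0.03], "yaw": 0}, {"grip": 1, "xyz": [0, 0, 0.02], "yaw": 0}, {"grip": 1, "xyz": [0, 0, 0.01], "yaw": 0}, {"grip": 1, "xyz": [0, 0, 0], "yaw": 0}, {"grip": 1, "xyz": [0, 0, 0], "yaw": 0}])

```text
t: 14.82
position: [0.4646, -0.2826, 0.0812]
ee_rot: [[-0.0, 1.0, 0.001], [1.0, 0.0, -0.001], [-0.001, 0.001, -1.0]]
wrist_force: [-1.2, 0.3, -2.4]
width: 0.0267
```

```bash
python3 - <<'E'
from ov import *
s=manip.state();print(s['t'],s['position'],s['wrist_force'],s['moment'])
for n in ['wrist','side','scene']: snap(n,n+'9')
im=[cv2.resize(cv2.imread(f'pics/{n}9.png')[a:a+130,b:b+130],(400,400),interpolation=2) for n,a,b in [('side',260,250),('scene',210,105)]]
cv2.imwrite('pics/c9.png',np.hstack(im))
E
```

```text
14.825 [ 0.4646098  -0.2825604   0.08123687] [-1.23929888  0.34782232 -2.35421727] [ 0.01717964  0.03888963 -0.03454993]
```

View pics/c9.png

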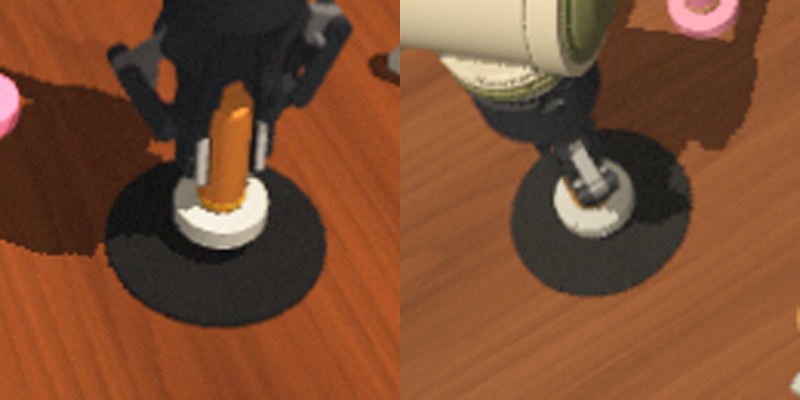

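The press is over the middle of the mat with its foot about 16 mm above it. I'll lower it gently.

jog_arm(targets=[{"grip": 1, "xyz": [0, -0.001, 0.004], "yaw": 0}, {"grip": 1, "xyz": [0, 0, 0.005], "yaw": 0}, {"grip": 1, "xyz": [0, 0, 0.003], "yaw": 0}, {"grip": 1, "xyz": [0, 0, 0.002], "yaw": 0}, {"grip": 1, "xyz": [0, 0, 0.001], "yaw": 0}, {"grip": 1, "xyz": [0, 0, 0], "yaw": 0}])

```text
t: 15.72
position: [0.4632, -0.2825, 0.0655]
ee_rot: [[0.0, 1.0, 0.0], [1.0, -0.0, -0.0], [-0.0, 0.0, -1.0]]
wrist_force: [0.2, -0.5, -1.3]
width: 0.0268
```

jog_arm(targets=[{"grip": 1, "xyz": [0, 0, 0.0005], "yaw": 0}, {"grip": 1, "xyz": [0, 0, 0], "yaw": 0}])

```text
t: 15.98
position: [0.4633, -0.2826, 0.0654]
ee_rot: [[-0.0, 1.0, 0.0], [1.0, 0.0, -0.0], [-0.0, 0.0, -1.0]]
wrist_force: [-1.8, 2.1, 3.4]
width: 0.0266
```

The foot has touched the mat, so I'm opening the jaws.

jog_arm(targets=[{"grip": 0.2, "xyz": [0, 0, 0], "yaw": 0}, {"grip": -0.2, "xyz": [0, 0, 0], "yaw": 0}, {"grip": -0.6, "xyz": [0, 0, 0], "yaw": 0}, {"grip": -1, "xyz": [0, 0, 0], "yaw": 0}, {"grip": -1, "xyz": [0, 0, 0], "yaw": 0}, {"grip": -1, "xyz": [0, 0, 0], "yaw": 0}, {"grip": -1, "xyz": [0, 0, 0], "yaw": 0}, {"grip": -1, "xyz": [0, 0, 0], "yaw": 0}])

```text
t: 16.98
position: [0.4632, -0.2825, 0.065]
ee_rot: [[-0.0, 1.0, 0.0], [1.0, 0.0, -0.0], [-0.0, 0.0, -1.0]]
wrist_force: [-0.2, -0.0, 0.2]
width: 0.0855
```

```bash
python3 - <<'E'
from ov import *
s=manip.state();print(s['t'],s['position'],s['wrist_force'],s['width'])
for n in ['wrist','side']: snap(n,n+'10')
cv2.imwrite('pics/c10.png',np.hstack([cv2.resize(cv2.imread('pics/wrist10.png'),(400,300)),cv2.resize(cv2.imread('pics/side10.png')[230:380,220:420],(400,300))]))
E
```

```text
16.975 [ 0.46321204 -0.28253386  0.0650072 ] [-0.1974044  -0.04722801  0.19912161] 0.08553250948817107
```

View pics/c10.png

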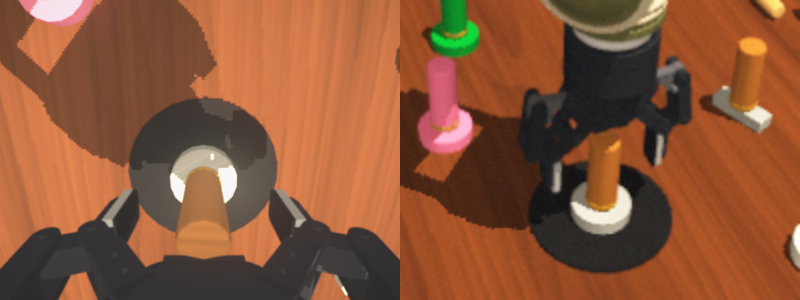

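The jaws are fully open and the press is standing on the mat, so I'll back off upward.

jog_arm(targets=[{"grip": -1, "xyz": [0, 0, -0.01], "yaw": 0}, {"grip": -1, "xyz": [0, 0, -0.03], "yaw": 0}, {"grip": -1, "xyz": [0, 0, -0.04], "yaw": 0}, {"grip": -1, "xyz": [0, 0, -0.04], "yaw": 0}, {"grip": -1, "xyz": [0, 0, -0.03], "yaw": 0}, {"grip": -1, "xyz": [0, 0, -0.02], "yaw": 0}, {"grip": -1, "xyz": [0, 0, 0], "yaw": 0}, {"grip": -1, "xyz": [0, 0, 0], "yaw": 0}, {"grip": -1, "xyz": [0, 0, 0], "yaw": 0}])

```text
t: 18.2
position: [0.463, -0.2823, 0.2341]
ee_rot: [[0.0, 1.0, -0.001], [1.0, -0.0, 0.001], [0.001, -0.001, -1.0]]
wrist_force: [-0.1, -0.6, -0.5]
width: 0.0854
```

```bash
python3 - <<'E'
from ov import *
s=manip.state();print(s['t'],s['position'],s['wrist_force'])
for n in ['wrist','side','scene']: snap(n,n+'11')
c=load('wrist11');M=masks(c)
for k,X in [('white',[.463,-.2825,.018])]:
    b=blob(c,M[k],proj(c,X));print(k,*planefit(c,b,.018))
cv2.imwrite('pics/c11.png',np.vstack([np.hstack([cv2.resize(cv2.imread(f'pics/{n}11.png'),(400,300)) for n in ['wrist','side']]),np.hstack([cv2.resize(cv2.imread('pics/scene11.png'),(400,300)),np.zeros((300,400,3),np.uint8)])]))
E
```

```text
18.2 [ 0.46295286 -0.28230148  0.23407649] [-0.08911295 -0.56436853 -0.52905293]
white [ 463.1 -283.1   57. ] [ 463.3 -283.4] [55.9 56.7]
```

View pics/c11.png

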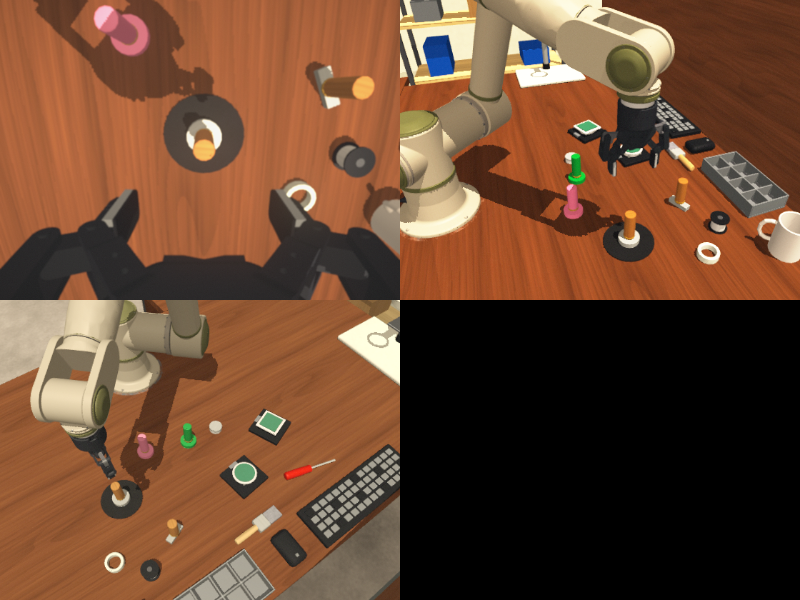

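The press stands upright in the middle of the mat, at (0.463, -0.283). The gripper is clear, the carrier is up and the other objects look undisturbed. I'm handing the job in.

```bash
python3 -c "
from station import manip
print(manip.finish_job())"
```

```text
the job is handed in; nothing more can be done
None
```

I gripped the round-foot press and set it on the round carrier, centred to within about 1 mm in all three views. I pressed until the carrier bottomed out, then lifted off, stood the press on the mat and let go. The job was handed in at about 18 s of the 51 s allowed.

**Pressing:** the carrier was on its hard stop for about 2.5 s, longer than the second asked for. The TCP stayed at z = 0.083 m while the vertical force rose to about 24 N. The pictures show no visible rocking, but they can't resolve a tilt of about a degree. The tool itself was within about 0.35° of vertical.

**Last checks:**
- **Carrier:** it had sprung back up after the press was lifted.
- **Press on the mat:** it stands upright with its foot centre at about (0.463, -0.283). The mat centre measured about (0.462, -0.284), so the whole foot is on the mat.
- **Robot:** the gripper is open, about 0.17 m above where it released the press, and touching nothing.

**What disagreed:**
- **Camera differences:** the side camera placed things up to about 9 mm from the other two. I compared the foot with the carrier directly in the pictures to get around this.
- **Sideways force:** about 5–7 N in x built up during pressing. I trimmed only part of it, from about 7 N down to 5 N.

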